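Empty the parts washer's catch tray

ROBOT

A 6-joint arm with a two-finger parallel gripper is mounted at the origin on the work surface. World frame = base frame: x ahead of the robot, y to its left, z up, the work surface at z = 0. Lengths are in m, angles in rad, forces in N, time in s.
With the tool pointing down it reaches from about 0.425 to 0.95 m from the base axis. Payload 3.5 kg.
Tool frame: the origin (TCP) lies on the centre line of the jaws, within the pads' length; the fingertips stand 25 mm ahead of it and the grasp point (between the pads) lies 6 mm ahead of it (manip.finger_overhang is the z of the fingertips in the tool frame, in m); z points along the fingers, x is the direction in which the jaws open and shut, and the axes are right-handed (so a half turn about z gives the same grasp; the last joint's range is limited). The gripper opens to 85 mm and grips with 20 to 120 N. Pads are 22 mm wide; open, the fingers measure 114 mm over their backs; the gripper's body (76 mm by 85 mm) begins 54 mm behind the grasp point. The pads swing forward as they close: fully open they stand 13 mm farther back than shut.
Start: joints at [1.108, 0.286, 1.577, -0, 1.279, -0.15], TCP at [0.208, 0.642, 0.256] pointing down, gripper open.
Joint ranges: [-2.77, 2.77], [-0.9, 2.22], [0.21, 2.48], [-1.53, 4.67], [0.24, 2.81], [-2.84, 2.84]. Speed limits (rad/s): [2.79, 2.79, 3.14, 3.14, 3.14, 3.14].

INTERFACE

Orientations are given as a unit quaternion [w, x, y, z].
In Python, from workcell import manip gives the robot as it stands.
- The arm moves only by the tool drive_tool, never from a script. Its argument "motion" is a list of rows, each a list of 7 numbers: the shift along the tool's x, y, z in m, then the turn, a rotation vector about the tool's x, y, z in degrees, then the gripper's target within -1 to 1 (fully open at 1, half-way at 0, shut at -1). A call has 1 to 12 rows; each row is the pose to reach, as a shift and turn from the pose commanded when the call began, along the tool's axes at that moment; what a row does not reach only later rows make up. A row lasts 1/12 s, in which the tool goes at most 41.7 mm and 7.16 degrees, less where a joint would pass 70% of its speed; a pose out of reach is approached as far as the arm can. A call with a gripper value outside its range is refused whole. The fingers move at their own pace and stop on an object; "newtons" is the grip in N (left out, the last holds). Time passes only in rows, so rows that repeat a pose let the fingers close. It gives the time, the measured TCP pose, the force and the opening at its end, in the units of the state.
- manip.get_state(): the state, without advancing time (a new reading comes with each control period).
- manip.snapshot(name): name is "scene" or "top"; returns a dict with "img" (400x640x3 uint8, red, green, blue), "camera_matrix" (3x3 intrinsics, pixels), "R" (3x3) and "t" (3): a world point X has camera coordinates R X + t. Camera axes: x right, y down, z forward; pixel columns grow to the right and rows downward; lengths in m; the calibration is good to about 2 mm. A picture is of the moment at which its call begins. There is no depth.
- manip.hand_in(): hands the job in, once; it reports no verdict.
The state is a dict: "time": time; "q": joint angles; "dq": joint speeds; "tau": joint torques, N m; "ee_pos": TCP position; "tool_rot": TCP orientation; "force": force on the tool from outside, world axes, zero at the start; "moment": the same for the moment, N m; "opening": finger opening in m.
Only numpy, scipy, OpenCV 4.12 (cv2) and the standard library are available. Lean on these libraries where they do the work, as an engineer would, in place of code of your own. Each camera call takes 0.05 s, during which the arm holds its last target.

TASK

The parts washer has finished: sweep the flywheel, the cover and the bearing cap off the open end of its catch tray into the tote standing below, without throwing them or dropping them from higher than the tray. Once all three are in the tote, push the empty tray back into the washer until its spring catch snaps and it is fully home. Leave the tote where it stands, and do not disturb the oil bottle and the air filter beside it.

Things in the scene. Friction and masses are not known exactly. Their poses are not given: they have to be found in the camera images.
- washer_front (a point): The parts washer: a heavy fixed grey machine (360 mm wide, 330 mm tall) with a low apron, 150 mm tall, 320 mm wide and 90 mm deep, along its front; the catch tray runs in a slot of the apron. This point is on the bench under the middle of the apron's front face. y axis: straight out of the machine, the way the tray slides out; x: to the side, along the apron; z up. The tall cabinet begins 90 mm behind the apron's face.
- tray (a joint): How far the steel catch tray stands out of its home position, in m: 0 = fully home against its stop, 0.20 = pulled right out; about 0.19 at the start. It slides with some 2.5 N of friction. Near 0.016 it meets a spring ball catch that takes about 10 to 15 N in all to push past; once past the crest, at about 0.008, the catch snaps the tray home by itself and holds it there. Stopped short of the crest it is pushed back out.
- tray_lip (a point): Middle of the catch tray's open front edge, on top of the tray floor (104 mm above the bench). Axes as those of the washer (y outward). The tray is 190 mm wide inside (x), its floor is 4 mm thick, its side walls rise 24 mm above the floor; the front is open with no rim, so things slide over it into the tote below. Tray floor shows from the apron's face out to this edge. With the tray home the edge is 30 mm in front of the apron's face.
- ear_far (a point): Centre of the front face of the upright steel ear on the tray's front corner on the +x side, for pushing the tray in. The ear is 30 mm wide (x), 45 mm tall (100 to 145 mm above the bench), 6 mm thick; its front face is in line with the tray's open edge. Axes as those of the washer (y outward).
- ear_near (a point): The same on the tray's -x corner, nearer the robot.
- flywheel_mid (a point): Washed cast flywheel: plain aluminium disc, 80 mm across and 16 mm thick, with a low hub (20 mm in all), lying flat on the tray, 0.28 kg or so. The point is its centre, 8 mm above its underside.
- cover_mid (a point): Washed cast cover: plain aluminium rectangular plate, 78 mm (own x) by 86 mm (own y), 14 mm thick with low ribs on top (18 mm in all), lying flat on the tray, 0.22 kg or so. The point is 7 mm above its underside.
- cap_mid (a point): Washed bearing cap: small aluminium casting, 48 mm (own x) by 32 mm (own y), two bolt feet 9 mm thick and a 26 mm wide hump 24 mm tall in the middle, lying on the tray near the open edge, 0.11 kg or so. The point is 12 mm above its underside.
- tote_floor (a point): Open grey plastic tote on the bench in front of the washer, its back wall under the tray's open edge. Inside 300 mm (x) by 200 mm (y), outside 310 by 210, walls 5 mm thick, rim 85 mm above the bench. The point is the centre of its inner floor, 5 mm above the bench. Loose, about 1.5 kg. A small dark sprocket already lies in it and may be knocked about.
- oil: Bystander: black bottle, 56 mm across and 130 mm tall, standing.
- filter: Bystander: round air filter with black end rings, 70 mm across and 42 mm tall.
Things that resemble listed ones, but are neither listed nor needed, are in the scene too. Leave any red look-alike of the part that bears flywheel_mid alone.

How it is judged:
By the outcome, as a careful person would: the job done as asked, in the order asked, and still so for the second after the job is handed in, with the robot touching nothing.
It also fails if it takes over 58 s, if anything falls off the work surface, if the arm or the gripper's body presses on something with over 40 N, if the wrist force passes 120 N, or if a joint passes its speed limit or range.

## Working session

There is one attempt and no reset: what is moved stays moved. The work goes in short steps, Python scripts to look and compute and a tool call to move; the robot and the scene stay as the last step left them, time stands still between calls to the robot, and variables do not carry over. Pictures are saved under pics/ and viewed, and the job is handed in when it is done.

Besides the shell and the picture viewer there is one more tool, called after "Emit:" as name(argument=value, ...) on one line, values as JSON. drive_tool: Moves the arm, as the interface text tells. Its arguments: {"type":"object","properties":{"motion":{"type":"array"},"newtons":{"type":"number"}},"required":["motion"]}

```bash
ls; mkdir -p pics; python3 - <<'E'
from workcell import manip
import cv2,numpy as np
print(manip.get_state())
for n in("scene","top"):
    s=manip.snapshot(n); cv2.imwrite(f"pics/{n}0.png",s["img"][:,:,::-1]); np.savez(f"pics/{n}0.npz",**s)
    print(n,s["camera_matrix"].round(1).tolist(),s["R"].round(3).tolist(),s["t"].round(3).tolist())
E
```

```text
pics
{'time': 0.0, 'q': array([ 1.10800138e+00,  2.87212016e-01,  1.57820820e+00, -2.60870093e-05,
        1.27855965e+00, -1.49980567e-01]), 'dq': array([ 0.00084566, -0.00173324, -0.0006291 ,  0.00067431,  0.00056334,
       -0.00018219]), 'tau': array([-1.76023175e-03, -4.05995536e+01, -2.92618847e+01, -2.22688845e-04,
        5.92358658e-03, -7.13480048e-06]), 'ee_pos': array([0.20741554, 0.64170906, 0.25489929]), 'tool_rot': array([ 5.61215398e-04,  8.08618764e-01,  5.88331768e-01, -1.05351310e-03]), 'force': array([-0.4510197 ,  0.09291317,  0.09061995]), 'moment': array([-0.0132608 , -0.0126324 ,  0.01031428]), 'opening': 0.08529446618664238}
scene [[493.6, 0.0, 314.5], [0.0, 493.6, 195.5], [0.0, 0.0, 1.0]] [[0.984, 0.177, 0.009], [0.155, -0.837, -0.526], [-0.085, 0.519, -0.851]] [-0.46, 0.022, 1.221]
top [[482.8, 0.0, 318.3], [0.0, 482.8, 204.5], [0.0, 0.0, 1.0]] [[0.013, -1.0, 0.011], [-0.995, -0.014, -0.097], [0.097, -0.01, -0.995]] [0.028, 0.454, 1.377]
```

View pics/scene0.png

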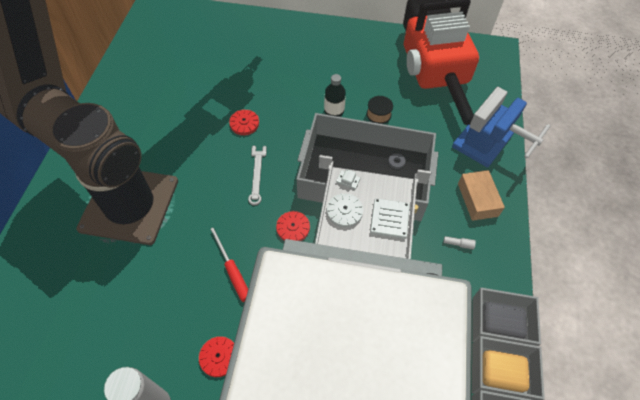

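View pics/top0.png

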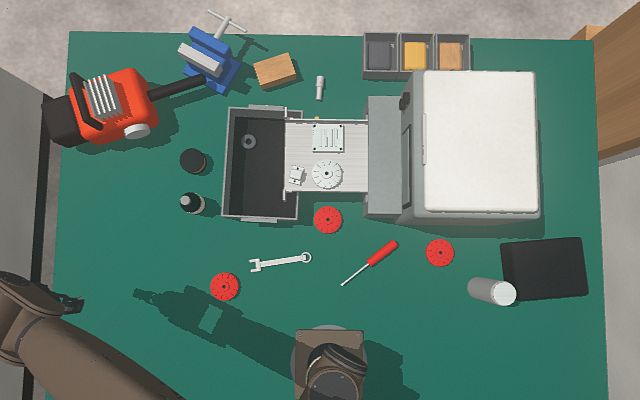

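The scene view shows the tray at about (370,210) with a grey flywheel at (345,210), cover at (391,217) and cap at (348,180). Three red flywheel look-alikes lie off the tray, at scene (293,226), (244,122) and (218,357). The tote is at (367,160), the bottle at (335,97) and the filter at (379,108). I'll enlarge the tray area.

```bash
cat > h.py <<'E'
import numpy as np,cv2
def load(f): return dict(np.load(f))
def ray(s,uv,z):
    K,R,t=s["camera_matrix"],s["R"],s["t"]
    d=R.T@np.linalg.inv(K)@np.array([uv[0],uv[1],1.]); c=-R.T@t
    return c+d*(z-c[2])/d[2]
def proj(s,X):
    p=s["camera_matrix"]@(s["R"]@np.array(X)+s["t"]); return p[:2]/p[2]
def crop(s,x0,y0,x1,y1,k,f):
    im=cv2.resize(s["img"][y0:y1,x0:x1,::-1],None,fx=k,fy=k,interpolation=cv2.INTER_CUBIC)
    im=np.ascontiguousarray(im)
    for x in range((x0+19)//20*20,x1,20): cv2.putText(im,str(x),(int((x-x0)*k),8),0,.3,(0,255,255),1); cv2.line(im,(int((x-x0)*k),10),(int((x-x0)*k),15),(0,255,255),1)
    for y in range((y0+19)//20*20,y1,20): cv2.putText(im,str(y),(0,int((y-y0)*k)),0,.3,(0,255,255),1)
    cv2.imwrite(f,im)
E
python3 - <<'E'
from h import *
crop(load("pics/top0.npz"),215,90,415,230,4,"pics/top0c.png")
crop(load("pics/scene0.npz"),280,70,450,270,3,"pics/scene0c.png")
E
```

```text
(no output)
```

View pics/top0c.png

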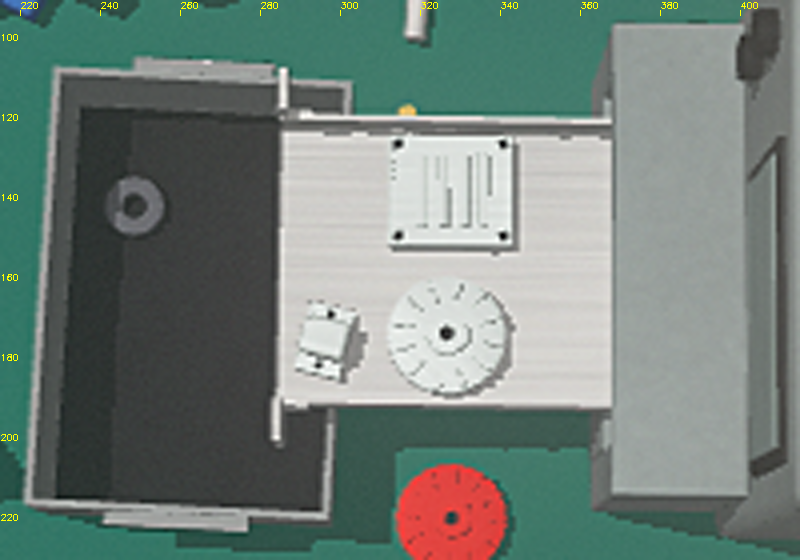

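View pics/scene0c.png

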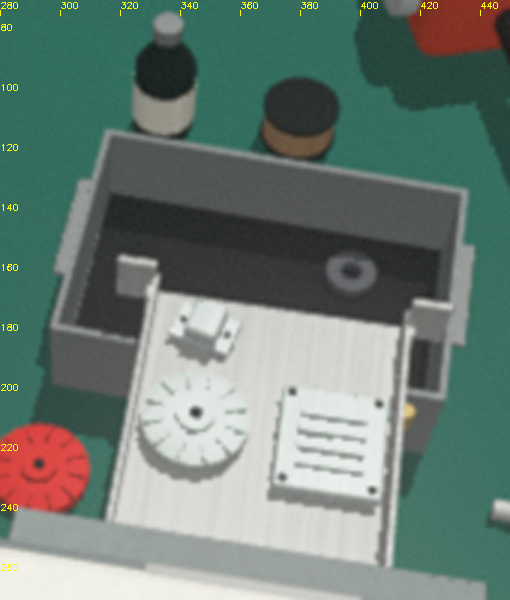

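The enlarged crops confirm the pieces. The flywheel is the only aluminium disc on the tray, top (327,173); the red disc at (328,220) lies on the bench and is a decoy. The cover is at (328,138) and the cap at (297,175).

```bash
python3 - <<'E'
from h import *
s=load("pics/top0.npz"); c=load("pics/scene0.npz")
T=lambda x,y:(215+x/4-.4,90+y/4-.4)
S=lambda x,y:(280+x/3-.3,70+y/3-.3)
def p(n,uv,z,cam=s): print(n,ray(cam,uv,z).round(4)[:2])
p("lip +x",T(281,132),.104);p("lip -x",T(281,402),.104)
p("lip +x S",S(403,328),.104,c);p("lip -x S",S(158,292),.104,c)
p("apron +x",T(612,25),.15);p("apron -x",T(612,494),.15)
p("apron back+x",T(747,25),.15);p("apron back -x",T(747,494),.15)
p("tray wall +x at apron",T(612,121),.128)
p("tray wall +x front",T(290,117),.128)
p("tray wall -x",T(612,406),.128);p("tray wall -x front",T(281,406),.128)
p("fly",T(447,333),.124);p("fly S",S(195,412),.124,c)
for q in[(392,137),(515,137),(515,246),(390,246)]:p("cover",T(*q),.118)
for q in[(290,388),(380,402),(375,490),(275,478)]:p("cover S",S(*q),.118,c)
p("cap",T(328,338),.128);p("cap S",S(207,318),.128,c)
for q in[(310,301),(357,308),(343,382),(297,375)]:p("capc",T(*q),.113)
for q in[(55,68),(350,83),(328,520),(27,500)]:p("tote rim",T(*q),.085)
for q in[(108,132),(467,190),(440,398),(52,325)]:p("tote rim S",S(*q),.085,c)
p("ear far top",T(283,68),.145);p("ear far bot end",T(283,115),.145)
p("ear near",T(277,400),.145);p("ear near end",T(277,440),.145)
p("earS near",S(118,257),.145,c);p("earS near",S(158,262),.145,c);p("earS far",S(411,300),.145,c);p("earS far",S(452,307),.145,c)
p("oil S",S(167,22),.13,c);p("filter S",S(302,103),.042,c)
E
```

```text
lip +x [0.6723 0.1306]
lip -x [0.4839 0.1268]
lip +x S [0.6769 0.1315]
lip -x S [0.4856 0.1304]
apron +x [ 0.737  -0.0934]
apron -x [ 0.4204 -0.0945]
apron back+x [ 0.7386 -0.1845]
apron back -x [ 0.4217 -0.1834]
tray wall +x at apron [ 0.6771 -0.0961]
tray wall +x front [0.6763 0.1232]
tray wall -x [ 0.4815 -0.0968]
tray wall -x front [0.4782 0.1253]
fly [0.53   0.0145]
fly S [0.5304 0.0162]
cover [0.6662 0.0536]
cover [ 0.6676 -0.0307]
cover [ 0.5917 -0.0313]
cover [0.5904 0.0539]
cover S [0.5965 0.0529]
cover S [0.6631 0.0529]
cover S [ 0.6655 -0.0206]
cover S [ 0.5944 -0.024 ]
cap [0.5248 0.0947]
cap S [0.5275 0.0968]
capc [0.5525 0.1079]
capc [0.5481 0.0758]
capc [0.4971 0.0845]
capc [0.5014 0.1158]
tote rim [0.7208 0.2916]
tote rim [0.7135 0.0839]
tote rim [0.4049 0.094 ]
tote rim [0.4158 0.3013]
tote rim S [0.4157 0.3009]
tote rim S [0.7221 0.2937]
tote rim S [0.7119 0.0856]
tote rim S [0.4073 0.0972]
ear far top [0.7052 0.1275]
ear far bot end [0.6729 0.1269]
ear near [0.48  0.127]
ear near end [0.4534 0.1265]
earS near [0.4536 0.1282]
earS near [0.4842 0.1291]
earS far [0.6757 0.1291]
earS far [0.7062 0.1283]
oil S [0.4503 0.3937]
filter S [0.5768 0.4044]
```

```bash
cat > w.py <<'E'
from workcell import manip
import numpy as np,sys
from scipy.spatial.transform import Rotation as Ro
def goto(x,y,z,yaw=0):
    s=manip.get_state(); q=s["tool_rot"]; R=Ro.from_quat([q[1],q[2],q[3],q[0]])
    # target: tool x along world yaw, z down
    c,si=np.cos(yaw),np.sin(yaw)
    Rt=Ro.from_matrix(np.array([[c,si,0],[si,-c,0],[0,0,-1]]))
    d=R.inv().apply(np.array([x,y,z])-s["ee_pos"]); r=(R.inv()*Rt).as_rotvec(degrees=True)
    print("t",round(s["time"],2),"pos",s["ee_pos"].round(4),"F",s["force"].round(1),"op",round(s["opening"],4))
    print("shift",d.round(4),"turn",r.round(1))
if __name__=="__main__":
    goto(*map(float,sys.argv[1:])); print(manip.finger_overhang)
E
python3 w.py 0.53 -0.055 0.255
```

```text
t 0.1 pos [0.2074 0.6418 0.2551] F [ 0.  -0.5 -0.6] op 0.0856
shift [-0.5637  0.5213  0.0011] turn [ 0.1  0.1 72.1]
0.025
```

Emit:
drive_tool(motion=[[-0.564,0.521,0,0,0,72,0],[-0.564,0.521,0,0,0,72,0],[-0.564,0.521,0,0,0,72,0],[-0.564,0.521,0,0,0,72,0],[-0.564,0.521,0,0,0,72,0],[-0.564,0.521,0,0,0,72,0],[-0.564,0.521,0,0,0,72,0],[-0.564,0.521,0,0,0,72,0],[-0.564,0.521,0,0,0,72,0],[-0.564,0.521,0,0,0,72,0],[-0.564,0.521,0,0,0,72,0],[-0.564,0.521,0,0,0,72,0]])

```text
time: 1.1
ee_pos: [0.4175, 0.1865, 0.2561]
tool_rot: [-0.0, 1.0, 0.001, -0.0]
force: [0.7, 0.2, -0.1]
opening: 0.0429
```

```bash
python3 w.py 0.53 -0.055 0.255
```

```text
t 1.1 pos [0.4175 0.1865 0.2561] F [ 0.7  0.2 -0.1] op 0.0429
shift [0.1123 0.2416 0.001 ] turn [-0.   0.   0.1]
0.025
```

Emit:
drive_tool(motion=[[0.112,0.242,0,0,0,0,0],[0.112,0.242,0,0,0,0,0],[0.112,0.242,0,0,0,0,0],[0.112,0.242,0,0,0,0,0],[0.112,0.242,0,0,0,0,0],[0.112,0.242,0,0,0,0,0],[0.112,0.242,0,0,0,0,0],[0.112,0.242,0,0,0,0,0],[0.112,0.242,0.04,0,0,0,0],[0.112,0.242,0.08,0,0,0,0],[0.112,0.242,0.1,0,0,0,0]])

```text
time: 2.02
ee_pos: [0.5268, -0.0516, 0.1516]
tool_rot: [-0.001, 1.0, 0.001, -0.003]
force: [-1.9, 0.4, 0.0]
opening: 0.043
```

```bash
python3 w.py 0.53 -0.055 0.135; python3 - <<'E'
from workcell import manip
from h import *
s=manip.snapshot("scene"); np.savez("pics/s1.npz",**s); crop(s,270,60,450,260,3,"pics/s1.png")
s=manip.snapshot("top"); np.savez("pics/t1.npz",**s); crop(s,215,90,415,230,4,"pics/t1.png")
E
```

```text
t 2.02 pos [ 0.5268 -0.0516  0.1516] F [-1.9  0.4  0. ] op 0.043
shift [0.0033 0.0034 0.0166] turn [-0.1  0.4  0.1]
0.025
```

View pics/s1.png

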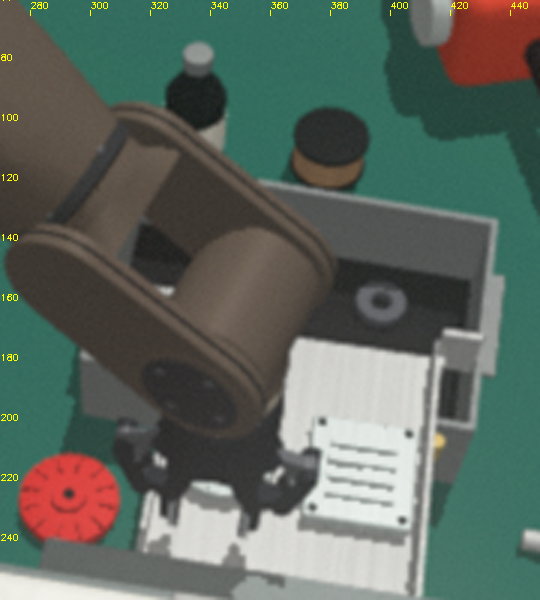

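View pics/t1.png

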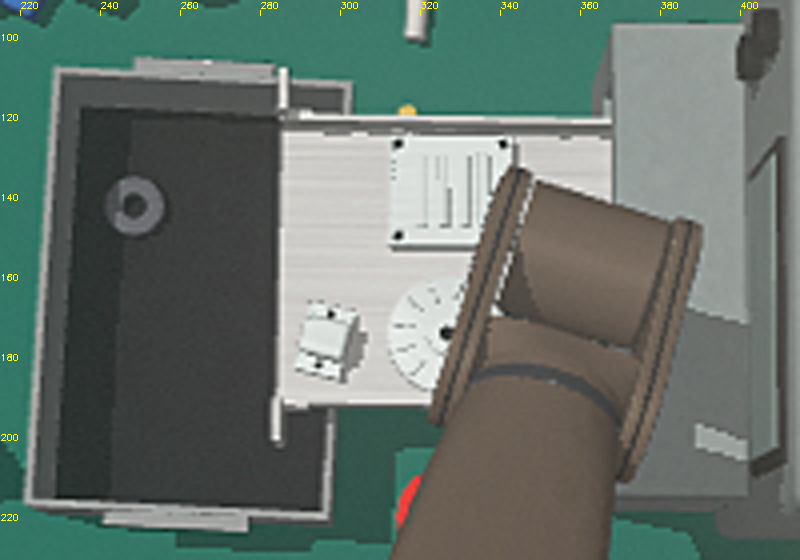

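The fingers are behind the flywheel, with tips at scene crop px (168,525) and (250,535). I'll check the tip and knuckle heights by ray casting onto the plane of the gripper's y.

```bash
python3 - <<'E'
from h import *
s=load("pics/s1.npz")
for n,q in dict(tipL=(168,525),tipR=(250,537),knL=(140,485),knR=(300,500),knR2=(318,462),knL2=(118,420)).items():
    uv=(270+q[0]/3-.3,60+q[1]/3-.3)
    for y in(-.063,-.052):
        a,b=ray(s,uv,0),ray(s,uv,.3); k=(y-a[1])/(b[1]-a[1]); print(n,y,(a+k*(b-a)).round(3))
E
```

```text
tipL -0.063 [ 0.501 -0.063  0.133]
tipL -0.052 [ 0.5   -0.052  0.112]
tipR -0.063 [ 0.559 -0.063  0.136]
tipR -0.052 [ 0.559 -0.052  0.114]
knL -0.063 [ 0.481 -0.063  0.185]
knL -0.052 [ 0.479 -0.052  0.164]
knR -0.063 [ 0.587 -0.063  0.199]
knR -0.052 [ 0.588 -0.052  0.179]
knR2 -0.063 [ 0.593 -0.063  0.252]
knR2 -0.052 [ 0.594 -0.052  0.233]
knL2 -0.063 [ 0.466 -0.063  0.264]
knL2 -0.052 [ 0.464 -0.052  0.245]
```

Emit:
drive_tool(motion=[[0,0,0.012,0,0,0,0],[0,0,0.022,0,0,0,0],[0,0,0.022,0,0,0,0],[0,-0.01,0.022,0,0,0,0]])

```text
time: 2.45
ee_pos: [0.5303, -0.044, 0.135]
tool_rot: [0.0, 1.0, 0.0, 0.001]
force: [0.1, -0.0, 1.0]
opening: 0.0425
```

```bash
python3 w.py 0.53 0.126 0.133
```

```text
t 2.45 pos [ 0.5303 -0.044   0.135 ] F [ 0.1 -0.   1. ] op 0.0425
shift [-0.0003 -0.17    0.0019] turn [ 0.  -0.1  0. ]
0.025
```

Emit:
drive_tool(motion=[[0,-0.008,0.002,0,0,0,0],[0,-0.016,0.002,0,0,0,0],[0,-0.022,0.002,0,0,0,0],[0,-0.028,0.002,0,0,0,0],[0,-0.034,0.002,0,0,0,0],[0,-0.04,0.002,0,0,0,0],[0,-0.046,0.002,0,0,0,0],[0,-0.052,0.002,0,0,0,0],[0,-0.058,0.002,0,0,0,0],[0,-0.064,0.002,0,0,0,0],[0,-0.07,0.002,0,0,0,0],[0,-0.076,0.002,0,0,0,0]])

```text
time: 3.45
ee_pos: [0.5299, 0.033, 0.1326]
tool_rot: [0.0, 1.0, 0.001, 0.0]
force: [0.3, -2.5, 2.6]
opening: 0.0429
```

```bash
python3 w.py 0.53 0.126 0.133; python3 - <<'E'
from workcell import manip
from h import *
s=manip.snapshot("scene"); np.savez("pics/s2.npz",**s); crop(s,270,60,450,260,3,"pics/s2.png")
s=manip.snapshot("top"); np.savez("pics/t2.npz",**s); crop(s,215,90,415,230,4,"pics/t2.png")
E
```

```text
t 3.45 pos [0.5299 0.033  0.1326] F [ 0.3 -2.5  2.6] op 0.0429
shift [ 0.0002 -0.093  -0.0005] turn [ 0.  -0.   0.1]
0.025
```

View pics/s2.png

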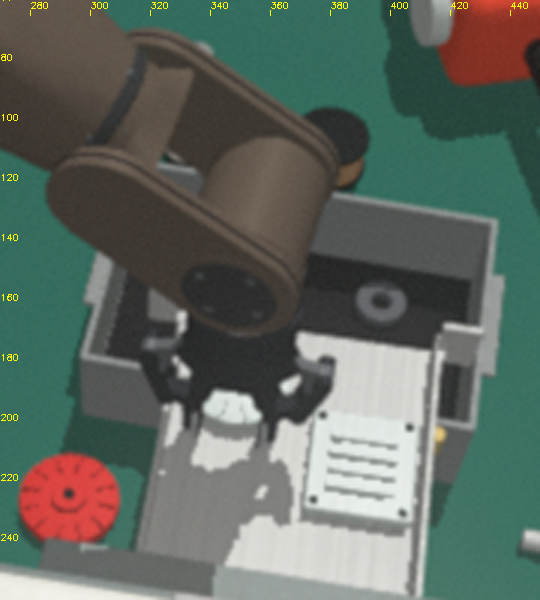

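View pics/t2.png

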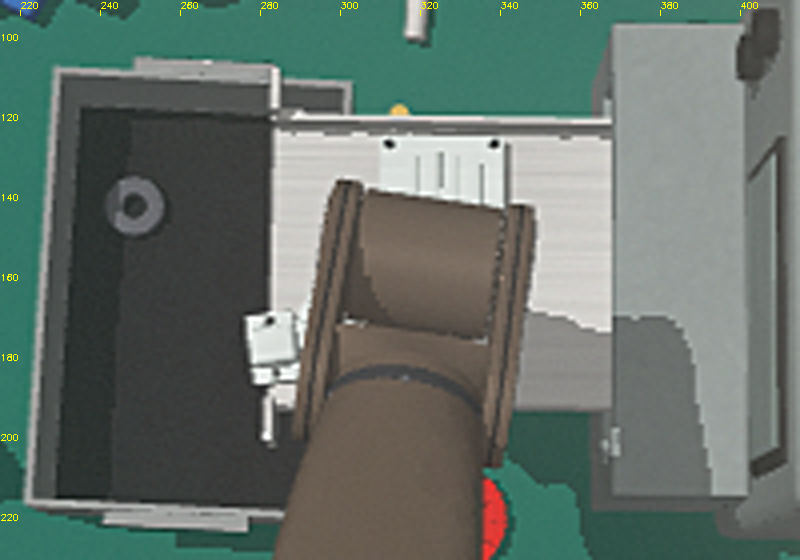

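The top view shows the cap now overhanging the lip at (283,175), with the flywheel behind it. The tray has been dragged out to about its stop and the upward force is 2.6 N. I'll raise 2 mm and carry on.

Emit:
drive_tool(motion=[[0,-0.005,-0.002,0,0,0,0],[0,-0.01,-0.002,0,0,0,0],[0,-0.015,-0.002,0,0,0,0],[0,-0.02,-0.002,0,0,0,0],[0,-0.025,-0.002,0,0,0,0],[0,-0.03,-0.002,0,0,0,0],[0,-0.034,-0.002,0,0,0,0],[0,-0.038,-0.002,0,0,0,0],[0,-0.042,-0.002,0,0,0,0],[0,-0.046,-0.002,0,0,0,0],[0,-0.05,-0.002,0,0,0,0],[0,-0.054,-0.002,0,0,0,0]])

```text
time: 4.55
ee_pos: [0.5298, 0.0868, 0.1345]
tool_rot: [0.0, 1.0, 0.001, 0.0]
force: [0.1, -1.6, -1.1]
opening: 0.0428
```

```bash
python3 w.py 0.53 0.134 0.135; python3 - <<'E'
from workcell import manip
from h import *
s=manip.snapshot("scene"); np.savez("pics/s3.npz",**s); crop(s,270,60,450,260,3,"pics/s3.png")
s=manip.snapshot("top"); np.savez("pics/t3.npz",**s); crop(s,215,90,415,230,4,"pics/t3.png")
E
```

```text
t 4.55 pos [0.5298 0.0868 0.1345] F [ 0.1 -1.6 -1.1] op 0.0428
shift [ 0.0003 -0.0472 -0.0005] turn [ 0.  -0.   0.1]
0.025
```

View pics/s3.png

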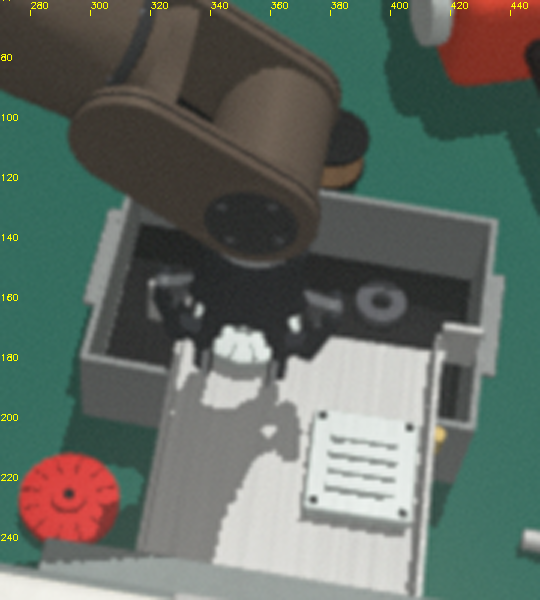

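View pics/t3.png

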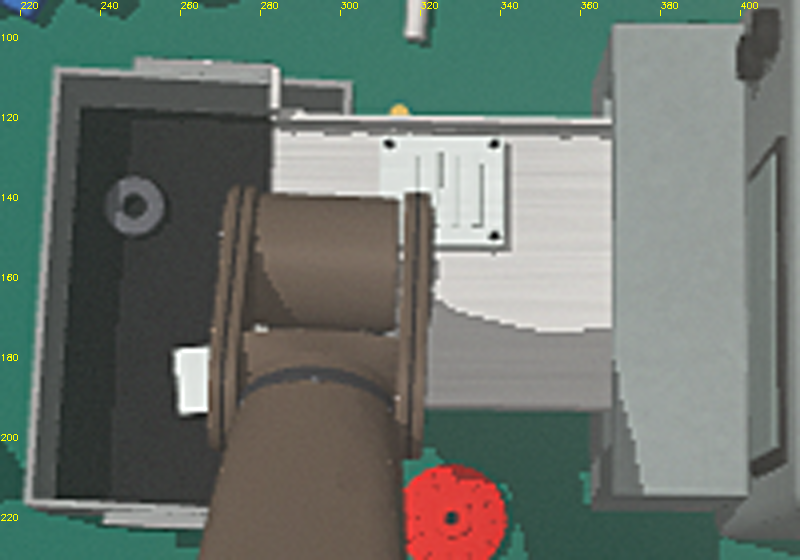

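The cap has dropped into the tote, top (262,185), and the flywheel is at the lip. I'll push it over.

Emit:
drive_tool(motion=[[0,-0.004,0,0,0,0,0],[0,-0.008,0,0,0,0,0],[0,-0.012,0,0,0,0,0],[0,-0.016,0,0,0,0,0],[0,-0.02,0,0,0,0,0],[0,-0.024,0,0,0,0,0],[0,-0.028,0,0,0,0,0],[0,-0.032,0,0,0,0,0],[0,-0.036,0,0,0,0,0],[0,-0.04,0,0,0,0,0],[0,-0.045,0,0,0,0,0],[0,-0.05,0,0,0,0,0]])

```text
time: 5.65
ee_pos: [0.5295, 0.1371, 0.1343]
tool_rot: [-0.0, 1.0, 0.001, -0.0]
force: [0.2, 0.0, 0.7]
opening: 0.0426
```

Emit:
drive_tool(motion=[[0,0,-0.03,0,0,0,0],[0,0,-0.06,0,0,0,0],[0.01,0.03,-0.06,0,0,0,0],[0.03,0.06,-0.06,0,0,0,0],[0.05,0.09,-0.06,0,0,0,0],[0.07,0.12,-0.06,0,0,0,0],[0.09,0.15,-0.06,0,0,0,0],[0.1,0.18,-0.06,0,0,0,0],[0.1,0.19,-0.06,0,0,0,0],[0.1,0.192,-0.06,0,0,0,0]])

```text
time: 6.48
ee_pos: [0.6301, -0.0573, 0.194]
tool_rot: [0.0, 1.0, -0.001, -0.0]
force: [-1.3, 0.5, -0.9]
opening: 0.0426
```

```bash
python3 w.py 0.629 -0.055 0.135; python3 - <<'E'
from workcell import manip
from h import *
s=manip.snapshot("scene"); np.savez("pics/s4.npz",**s); crop(s,270,60,450,260,3,"pics/s4.png")
s=manip.snapshot("top"); np.savez("pics/t4.npz",**s); crop(s,215,90,415,230,4,"pics/t4.png")
E
```

```text
t 6.48 pos [ 0.6301 -0.0573  0.194 ] F [-1.3  0.5 -0.9] op 0.0426
shift [-0.0011 -0.0023  0.059 ] turn [ 0.   0.  -0.1]
0.025
```

View pics/s4.png

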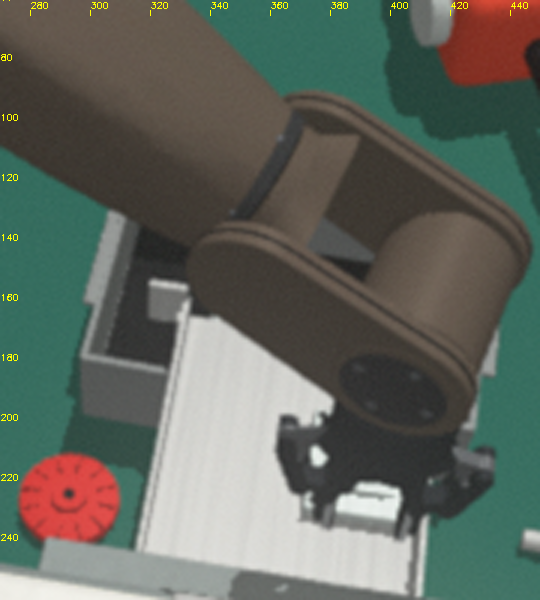

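View pics/t4.png

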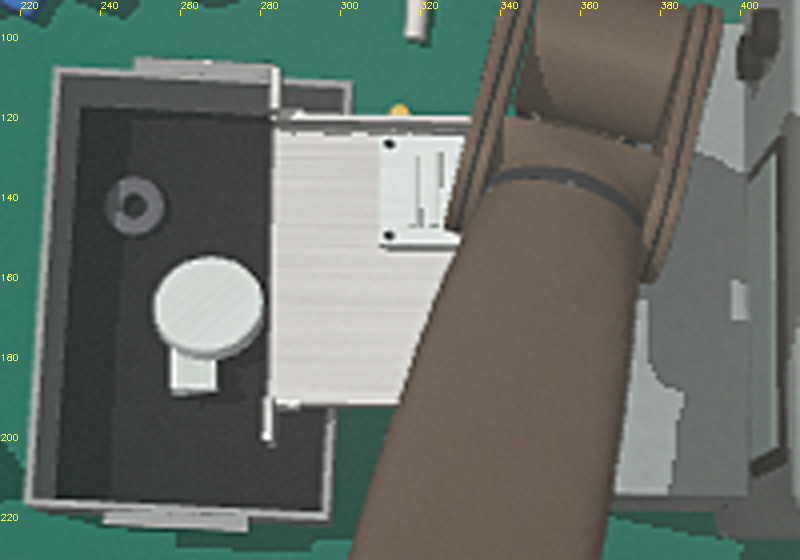

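The flywheel is in the tote, upside down at top (266,166), on top of the cap at (262,181). The tote hasn't moved. The cover comes next.

Emit:
drive_tool(motion=[[0,-0.001,0.03,0,0,0,0],[0,-0.001,0.05,0,0,0,0],[0,-0.001,0.059,0,0,0,0],[0,-0.002,0.059,0,0,0,0],[0,-0.01,0.059,0,0,0,0],[0,-0.016,0.059,0,0,0,0],[0,-0.022,0.059,0,0,0,0],[0,-0.029,0.059,0,0,0,0],[0,-0.036,0.059,0,0,0,0],[0,-0.043,0.059,0,0,0,0],[0,-0.05,0.059,0,0,0,0],[0,-0.057,0.059,0,0,0,0]])

```text
time: 7.58
ee_pos: [0.6299, 0.0022, 0.1357]
tool_rot: [0.0, 1.0, 0.001, 0.0]
force: [0.2, -1.8, 1.9]
opening: 0.043
```

Emit:
drive_tool(motion=[[0,-0.007,0,0,0,0,0],[0,-0.014,0,0,0,0,0],[0,-0.021,0,0,0,0,0],[0,-0.028,0,0,0,0,0],[0,-0.035,0,0,0,0,0],[0,-0.042,0,0,0,0,0],[0,-0.049,0,0,0,0,0],[0,-0.055,0,0,0,0,0],[0,-0.06,0,0,0,0,0],[0,-0.065,0,0,0,0,0],[0,-0.07,0,0,0,0,0],[0,-0.074,0,0,0,0,0]])

```text
time: 8.58
ee_pos: [0.6296, 0.0762, 0.1352]
tool_rot: [-0.0, 1.0, 0.001, -0.0]
force: [0.1, -1.9, 1.2]
opening: 0.0423
```

```bash
python3 w.py 0.629 0.138 0.135; python3 - <<'E'
from workcell import manip
from h import *
s=manip.snapshot("scene"); np.savez("pics/s5.npz",**s); crop(s,270,60,450,260,3,"pics/s5.png")
s=manip.snapshot("top"); np.savez("pics/t5.npz",**s); crop(s,215,90,415,230,4,"pics/t5.png")
E
```

```text
t 8.58 pos [0.6296 0.0762 0.1352] F [ 0.1 -1.9  1.2] op 0.0423
shift [-0.0005 -0.0618  0.0002] turn [-0.   0.   0.1]
0.025
```

View pics/s5.png

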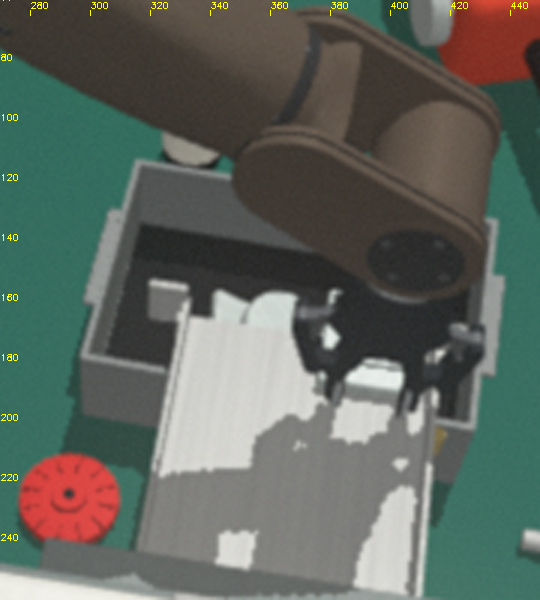

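View pics/t5.png

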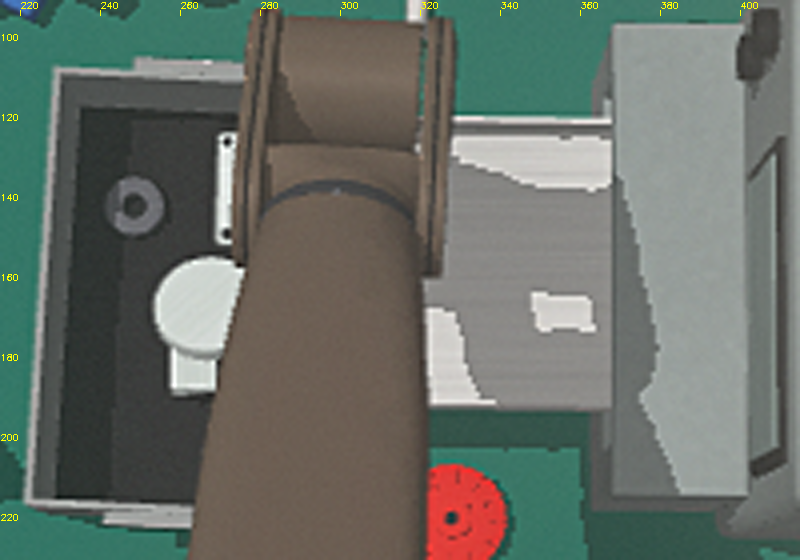

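The cover is square to the fingers and overhangs the lip, with its front edge at top (269,145). I'll ease it over.

Emit:
drive_tool(motion=[[0,-0.004,0,0,0,0,0],[0,-0.008,0,0,0,0,0],[0,-0.012,0,0,0,0,0],[0,-0.016,0,0,0,0,0],[0,-0.02,0,0,0,0,0],[0,-0.024,0,0,0,0,0],[0,-0.028,0,0,0,0,0],[0,-0.032,0,0,0,0,0],[0,-0.036,0,0,0,0,0],[0,-0.04,0,0,0,0,0],[0,-0.045,0,0,0,0,0],[0,-0.05,0,0,0,0,0]])

```text
time: 9.68
ee_pos: [0.6295, 0.1262, 0.1353]
tool_rot: [-0.0, 1.0, 0.001, -0.0]
force: [0.2, 0.4, 0.2]
opening: 0.0423
```

Emit:
drive_tool(motion=[[0,-0.005,0,0,0,0,0],[0,-0.01,0,0,0,0,0],[0,-0.012,-0.03,0,0,0,0],[0,-0.012,-0.06,0,0,0,0],[0,-0.012,-0.1,0,0,0,-1],[-0.04,-0.03,-0.1,0,0,0,-1],[-0.08,-0.05,-0.1,0,0,0,-1],[-0.12,-0.05,-0.1,0,0,0,-1],[-0.16,-0.05,-0.1,0,0,0,-1],[-0.16,-0.05,-0.1,0,0,0,-1]])

```text
time: 10.52
ee_pos: [0.4613, 0.1761, 0.232]
tool_rot: [0.0, 1.0, 0.002, -0.005]
force: [0.1, -0.2, -1.7]
opening: -0.0002
```

```bash
python3 w.py 0.469 0.165 0.15; python3 - <<'E'
from workcell import manip
from h import *
s=manip.snapshot("scene"); np.savez("pics/s6.npz",**s); crop(s,270,60,450,260,3,"pics/s6.png")
s=manip.snapshot("top"); np.savez("pics/t6.npz",**s); crop(s,215,90,415,230,4,"pics/t6.png")
E
```

```text
t 10.52 pos [0.4613 0.1761 0.232 ] F [ 0.1 -0.2 -1.7] op -0.0002
shift [0.0084 0.0111 0.0819] turn [0.1 0.5 0.2]
0.025
```

View pics/s6.png

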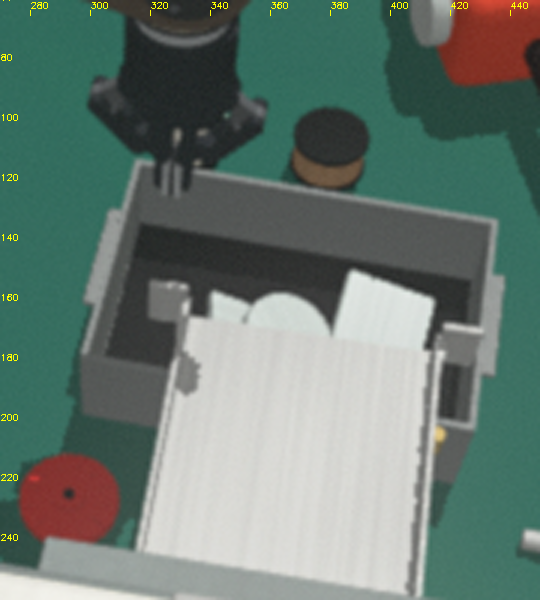

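View pics/t6.png

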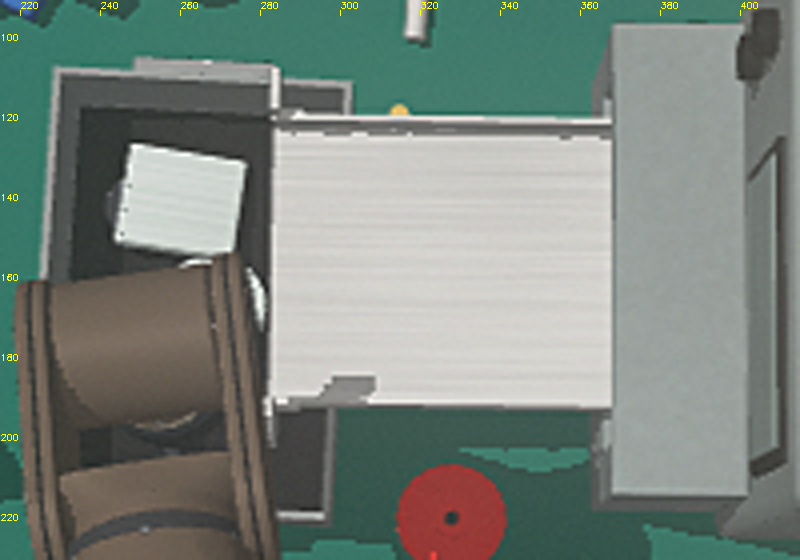

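The three parts are in the tote: cover at top (262,140), flywheel (266,166) and cap beside it. The tray is empty. Next I lower the shut fingers in front of the near ear at scene (325,160).

Emit:
drive_tool(motion=[[0,0,0,0,0,0,-1],[0,0,0,0,0,0,-1]])

```text
time: 10.78
ee_pos: [0.4712, 0.1754, 0.2363]
tool_rot: [-0.0, 1.0, 0.0, 0.001]
force: [-0.1, -1.1, -0.0]
opening: 0.0001
```

```bash
python3 w.py 0.469 0.165 0.147
```

```text
t 10.78 pos [0.4712 0.1754 0.2363] F [-0.1 -1.1 -0. ] op 0.0001
shift [-0.0024  0.0105  0.0893] turn [-0.  -0.1  0. ]
0.025
```

Emit:
drive_tool(motion=[[-0.002,0.008,0.03,0,0,0,-1],[-0.002,0.01,0.06,0,0,0,-1],[-0.002,0.01,0.08,0,0,0,-1],[-0.002,0.01,0.089,0,0,0,-1],[-0.002,0.01,0.089,0,0,0,-1],[-0.002,0.018,0.089,0,0,0,-1],[-0.002,0.026,0.089,0,0,0,-1],[-0.002,0.034,0.089,0,0,0,-1],[-0.002,0.042,0.089,0,0,0,-1],[-0.002,0.05,0.089,0,0,0,-1],[-0.002,0.058,0.089,0,0,0,-1]])

```text
time: 11.7
ee_pos: [0.4686, 0.1168, 0.1478]
tool_rot: [-0.0, 1.0, 0.0, 0.002]
force: [1.9, 3.0, 2.4]
opening: -0.0007
```

```bash
python3 w.py 0.469 -0.04 0.147; python3 - <<'E'
from workcell import manip
from h import *
s=manip.snapshot("scene"); np.savez("pics/s7.npz",**s); crop(s,270,60,450,260,3,"pics/s7.png")
E
```

```text
t 11.7 pos [0.4686 0.1168 0.1478] F [1.9 3.  2.4] op -0.0007
shift [0.0002 0.1568 0.0007] turn [-0.  -0.2  0.1]
0.025
```

View pics/s7.png

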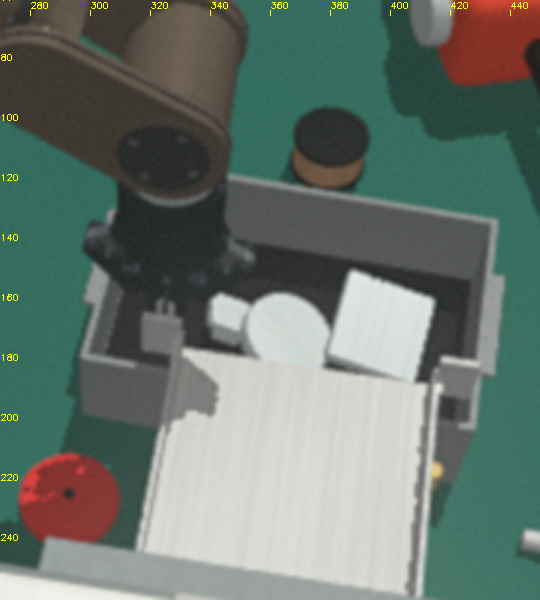

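The fingers bear on the near ear, scene (324,170), at 3 N. The tray is sliding in and the tote is steady.

Emit:
drive_tool(motion=[[0,0.01,0,0,0,0,-1],[0,0.022,0,0,0,0,-1],[0,0.034,0,0,0,0,-1],[0,0.046,0,0,0,0,-1],[0,0.058,0,0,0,0,-1],[0,0.07,0,0,0,0,-1],[0,0.082,0,0,0,0,-1],[0,0.094,0,0,0,0,-1],[0,0.106,0,0,0,0,-1],[0,0.118,0,0,0,0,-1],[0,0.128,0,0,0,0,-1],[0,0.136,0,0,0,0,-1]])

```text
time: 12.75
ee_pos: [0.4676, -0.0194, 0.1465]
tool_rot: [-0.0, 1.0, 0.0, -0.0]
force: [2.1, 2.6, 2.0]
opening: -0.0003
```

Emit:
drive_tool(motion=[[0,0.003,0,0,0,0,-1],[0,0.006,0,0,0,0,-1],[0,0.009,0,0,0,0,-1],[0,0.012,0,0,0,0,-1],[0,0.015,0,0,0,0,-1],[0,0.018,0,0,0,0,-1]])

```text
time: 13.25
ee_pos: [0.4675, -0.0365, 0.1462]
tool_rot: [-0.0, 1.0, 0.001, -0.001]
force: [-0.6, 2.8, 2.0]
opening: -0.0
```

```bash
python3 w.py 0.469 -0.053 0.147
```

```text
t 13.25 pos [ 0.4675 -0.0365  0.1462] F [-0.6  2.8  2. ] op -0.0
shift [ 0.0015  0.0165 -0.0008] turn [-0.   0.1  0.1]
0.025
```

Emit:
drive_tool(motion=[[0,0.002,0,0,0,0,-1],[0,0.004,0,0,0,0,-1],[0,0.006,0,0,0,0,-1],[0,0.008,0,0,0,0,-1]])

```text
time: 13.58
ee_pos: [0.4674, -0.0403, 0.1462]
tool_rot: [-0.006, 1.0, -0.001, -0.0]
force: [-0.2, 13.7, 4.2]
opening: 0.0004
```

Emit:
drive_tool(motion=[[0,0.002,0,0,0,0,-1],[0,0.004,0,0,0,0,-1]])

```text
time: 13.75
ee_pos: [0.4675, -0.0475, 0.1461]
tool_rot: [-0.001, 1.0, 0.001, -0.0]
force: [-1.0, 0.6, 1.1]
opening: 0.0001
```

The force rose to 13.7 N and then fell to 0.6 N, which fits the catch snapping. I'll push gently on to feel the stop.

Emit:
drive_tool(motion=[[0,0.003,0,0,0,0,-1],[0,0.006,0,0,0,0,-1],[0,0.006,0,0,0,0,-1]])

```text
time: 14.0
ee_pos: [0.4676, -0.0528, 0.1461]
tool_rot: [-0.003, 1.0, -0.001, -0.0]
force: [1.0, 11.0, 3.1]
opening: -0.0001
```

It met the hard stop at y = -0.0528, where home was expected at -0.053. Now I back off, rise and move clear.

Emit:
drive_tool(motion=[[0,-0.01,0,0,0,0,-1],[0,-0.03,0,0,0,0,-1],[0,-0.06,-0.02,0,0,0,-1],[0,-0.08,-0.06,0,0,0,-1],[0,-0.1,-0.1,0,0,0,-1],[0,-0.13,-0.14,0,0,0,-1],[0,-0.17,-0.14,0,0,0,-1],[0,-0.21,-0.14,0,0,0,-1],[0,-0.25,-0.14,0,0,0,-1],[-0.02,-0.28,-0.14,0,0,0,-1],[-0.04,-0.31,-0.14,0,0,0,-1],[-0.06,-0.34,-0.14,0,0,0,-1]])

```text
time: 15.0
ee_pos: [0.4067, 0.2864, 0.286]
tool_rot: [0.001, 1.0, 0.001, 0.001]
force: [0.2, 0.3, 0.1]
opening: -0.0001
```

Emit:
drive_tool(motion=[[-0.03,-0.03,0,0,0,0,-1],[-0.06,-0.06,0,0,0,0,-1],[-0.09,-0.09,0,0,0,0,-1],[-0.12,-0.12,0,0,0,0,-1],[-0.15,-0.15,0,0,0,0,-1],[-0.18,-0.18,0,0,0,0,-1],[-0.18,-0.18,0,0,0,0,-1],[-0.18,-0.18,0,0,0,0,-1]])

```text
time: 15.67
ee_pos: [0.2257, 0.4661, 0.2859]
tool_rot: [0.001, 1.0, 0.003, 0.001]
force: [0.3, -0.0, -0.7]
opening: 0.0001
```

```bash
python3 - <<'E'
from workcell import manip
from h import *
print(manip.get_state()["ee_pos"],manip.get_state()["force"])
s=manip.snapshot("scene"); np.savez("pics/s8.npz",**s); crop(s,270,60,450,260,3,"pics/s8.png")
s=manip.snapshot("top"); np.savez("pics/t8.npz",**s); crop(s,165,90,415,230,3,"pics/t8.png")
E
```

```text
[0.22568869 0.46607205 0.28588719] [ 0.28870594 -0.00274683 -0.67795407]
```

View pics/s8.png

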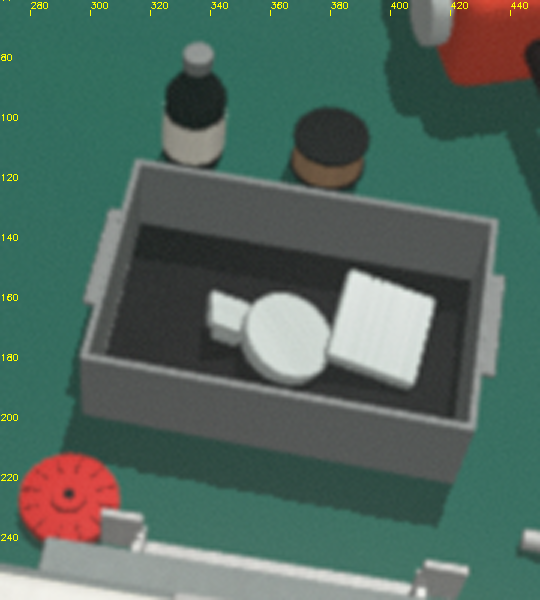

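View pics/t8.png

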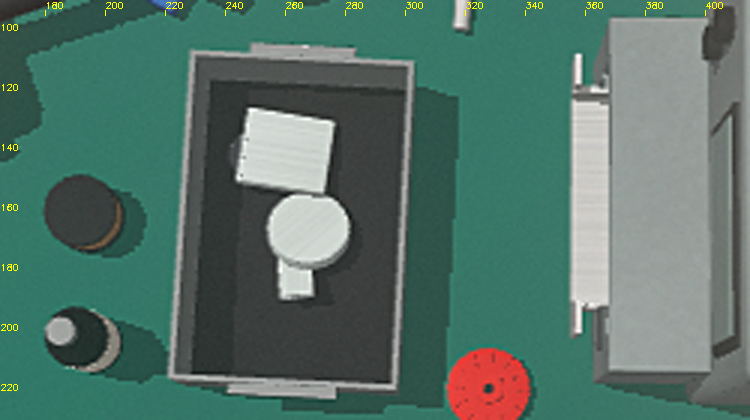

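The final views show all three parts in the tote, and the bottle (336,97 in the scene) and filter (379,108) still standing. I'll check the lip position numerically and compare the tote, bottle and filter with the first picture.

```bash
python3 - <<'E'
from h import *
a=load("pics/scene0.npz");b=load("pics/s8.npz");t=load("pics/t8.npz");t0=load("pics/top0.npz")
for v in(110,180): print("lip",ray(t,(165+571/3-.3,90+(150)/3),.104)[:2].round(4))
print("apron",ray(t,(165+610/3-.3,140),.15)[:2].round(4))
for n,(x0,y0,x1,y1) in dict(oil=(320,70,350,118),filt=(364,92,398,125),toterim=(300,110,440,130)).items():
    d=np.abs(a["img"][y0:y1,x0:x1].astype(int)-b["img"][y0:y1,x0:x1]).max(2); print(n,d.mean().round(2),(d>40).sum())
for n,(x0,y0,x1,y1) in dict(tote=(220,100,285,118),toteb=(220,205,300,225),oil=(175,185,210,220),filt=(175,145,210,180)).items():
    d=np.abs(t0["img"][y0:y1,x0:x1].astype(int)-t["img"][y0:y1,x0:x1]).max(2); print("top",n,d.mean().round(2),(d>40).sum())
E
```

```text
lip [ 0.6263 -0.0642]
lip [ 0.6263 -0.0642]
apron [ 0.616 -0.095]
oil 2.0 0
filt 2.29 0
toterim 2.01 0
top tote 2.7 3
top toteb 2.92 0
top oil 2.43 0
top filt 2.64 0
```

The lip is 30.8 mm in front of the apron, against 30 mm for fully home. The tote, bottle and filter haven't moved. Handing in.

```bash
python3 -c "
from workcell import manip
print(manip.hand_in())"
```

```text
the job is handed in; nothing more can be done
None
```

The flywheel, cover and bearing cap are in the tote, and the empty tray is pushed home with its catch snapped. I handed in at about 16 s of the 58 s allowed.

- **Sweep:** I swept the parts slowly over the lip with half-open fingers, the flywheel pushing the cap ahead of it. The flywheel came to rest upside down, partly on the cap. The cover also landed upside down.
- **Tray during the sweep:** My first sweep dragged the tray a few millimetres out, about as far as it goes, with a light upward force of 2.6 N on the fingers. I raised the tool 2 mm and carried on.
- **Tray home:** I pushed on the near ear. The force rose to 13.7 N, dropped to about 0.6 N as the catch snapped, then met the stop at 11 N. The last picture puts the tray edge 30.8 mm in front of the apron, against 30 mm nominal, which is within the camera's 2 mm accuracy.
- **Bystanders:** Compared with the first pictures, the tote, oil bottle and air filter have not moved. The red look-alikes were left alone, and the arm ended clear of everything.

No final check failed.

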